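# Tuck the pots that fit under the buffet riser, stand the rest on top

### The job

Put away the three small lidded nut pots standing in front of the brass buffet riser: slide each pot that fits in under the riser's front rail, so that at least three quarters of it is under the shelf, and stand any pot too tall to pass under on top of the riser's clear shelf. Keep the pots upright, do not shove the riser out of place, and leave the espresso cup among the pots and the ramekin on the shelf where they are.

Things in the scene. Friction and masses are not known exactly. Their poses are not given: they have to be found in the camera images.
- riser: free-standing display riser, 3 kg, not fixed: 12 mm brass bar frame, clear acrylic shelf flush in its top. 160 mm deep (x), 440 wide (y), 88 high. Underneath: 76 mm free height everywhere, 416 mm clear between the corner posts, open to the front. Origin: centre of its footprint, on the counter; x points away from the robot, y along its width, z up; the open front faces the robot (-x)
- riser_front (a point): middle of the lower front edge of the riser's front rail, 76 mm above the counter, at x = -80 mm in the riser's frame; the rail is 12 mm deep and 12 mm high (76 to 88 mm) and runs the riser's full width
- pot_a: one of three look-alike straight round glass pots of nut mix with flat wooden lid, 60 mm in diameter all the way up, 0.15 to 0.35 kg. Each pot is 70 or 82 mm tall, unmarked: find out which by trying it under the riser, or by eye; at least one is 82 mm. Origin: centre of its underside, z up; yaw means nothing
- pot_b: one of three look-alike straight round glass pots of nut mix with flat wooden lid, 60 mm in diameter all the way up, 0.15 to 0.35 kg. Each pot is 70 or 82 mm tall, unmarked: find out which by trying it under the riser, or by eye; at least one is 82 mm. Origin: centre of its underside, z up; yaw means nothing
- pot_c: one of three look-alike straight round glass pots of nut mix with flat wooden lid, 60 mm in diameter all the way up, 0.15 to 0.35 kg. Each pot is 70 or 82 mm tall, unmarked: find out which by trying it under the riser, or by eye; at least one is 82 mm. Origin: centre of its underside, z up; yaw means nothing
- cup: white espresso cup without handle, 62 mm across the rim, 56 mm tall, standing in the same row as the pots, about 105 mm from its neighbours centre to centre; leave it alone. Origin: centre of its underside
- ramekin: white ramekin, 68 mm across, 34 mm tall, standing on the rear part of the riser's shelf; leave it alone. Origin: centre of its underside
Mind the look-alikes: they are no part of the job. What is shaped like the pot_a but red is not meant.

How it is judged (in metres and radians):
At the end, for the whole second after the job is handed in: Each 70 mm pot stands on the counter under the riser, each 82 mm pot on its shelf, all upright and at rest, centres at least 15 mm inside the front and back faces of the riser (under: 30 mm, on top: 15 mm inside its ends); riser within 40 mm of its start (x of pot_a in the frame of riser between -0.065 and 0.065 m and y of pot_a in the frame of riser between -0.19 and 0.19 m and height (world z) of each of pot_a, pot_c below 0.02 m and angle between each of pot_a, pot_c, pot_b's own z axis and vertical below 0.15 rad and linear speed of each of pot_a, pot_c, pot_b below 0.02 m/s and angular speed of each of pot_a, pot_c, pot_b below 0.2 rad/s and x of pot_c in the frame of riser between -0.065 and 0.065 m and y of pot_c in the frame of riser between -0.19 and 0.19 m and x of pot_b in the frame of riser between -0.065 and 0.065 m and y of pot_b in the frame of riser between -0.205 and 0.205 m and z of pot_b in the frame of riser between 0.078 and 0.098 m and distance of riser from where it was at the start of the episode below 0.04 m); the robot touches nothing.
It fails at once if a pot is tipped over (more than about 35 degrees) (angle between any of pot_a, pot_b, pot_c's own z axis and vertical above 0.6 rad).
It fails at once if the riser is shoved more than 40 mm out of place (distance of riser from where it was at the start of the episode above 0.04 m).
It fails at once if the cup or the ramekin is moved more than 30 mm (distance of any of cup, ramekin from where it was at the start of the episode above 0.03 m).
It also fails if it takes over 58 s, if anything falls off the work surface, if the arm or the gripper's body presses on something with over 40 N, if the wrist force passes 120 N, or if a joint passes its speed limit or range.

### The arm

A 6-joint arm with a two-finger parallel gripper is mounted at the origin on the work surface. World frame = base frame: x ahead of the robot, y to its left, z up, the work surface at z = 0. Lengths are in mm, angles in rad, forces in N, time in s.
With the tool pointing down it reaches from about 350 to 850 mm from the base axis. Payload 8.1 kg.
Tool frame: the origin (TCP) lies midway between the tips of the shut fingers; the grasp point (between the pads) lies 19 mm behind it; z points along the fingers, y is the line along which they close (so a half turn about z gives the same grasp; the last joint's range is limited). The gripper opens to 85 mm and grips with 20 to 120 N. Pads are 22 mm wide; open, the fingers measure 114 mm over their backs; the gripper's body (76 mm by 85 mm) begins 54 mm behind the grasp point. The pads swing forward as they close: fully open they stand 13 mm farther back than shut.
Start: joints at [-1.27, 0.13, 1.488, -0, 1.523, -0.085], TCP at [225.8, -555.895, 231.292] pointing down, gripper open.
Joint ranges: [-2.96, 2.96], [-0.89, 2.26], [0.02, 2.5], [-1.34, 4.48], [0, 2.73], [-2.66, 2.66]. Speed limits (rad/s): [2.39, 2.39, 2.79, 3.14, 3.14, 3.14].

### API

Orientations are given as a unit quaternion [w, x, y, z].
In Python, from cell import env, viewer gives the robot as it stands. The module is installed in compiled form; this text tells all that it offers.
- The arm moves only by the shell command python3 -m jog 'ROWS' [FORCE]. ROWS is JSON, a list of rows, each a list of 5 numbers: the opening, from 0 (shut) to 1 (fully open), then the shift along the tool's x, y, z in mm, then the turn about the tool's z in degrees. In form: [[gripper, tx, ty, tz, spin], ...]. A call has 1 to 10 rows; each row is the pose to reach, as a shift and turn from the pose commanded when the call began, along the tool's axes at that moment; what a row does not reach only later rows make up. A row lasts 1/8 s, in which the tool goes at most 62.5 mm and 10.7 degrees, less where a joint would pass 70% of its speed; a pose out of reach is approached as far as the arm can. A call with a gripper value outside its range is refused whole. The fingers move at their own pace and stop on an object; FORCE is the grip in N (left out, the last holds). Time passes only in rows, so rows that repeat a pose let the fingers close. It gives the time, the measured TCP pose, the force, the opening and the grip force at its end, in the units of the state.
- env.read_state(): the state, without advancing time (a new reading comes with each control period).
- viewer.snapshot(name): name is "scene" or "top" or "wrist"; returns a dict with "img" (480x640x3 uint8, red, green, blue), "mtx" (3x3 intrinsics, pixels), "origin" and "orientation" of the camera in the world; the wrist camera has in their place "mount" (4x4, takes a point from camera to tool coordinates, whose origin is the TCP and whose axes are the flange's). Camera axes: x right, y down, z forward; pixel columns grow to the right and rows downward; lengths in mm; the calibration is good to about 2 mm. The wrist camera is an equidistant fisheye: a pixel r from the principal point sees the ray r / f radians off the axis. A picture is of the moment at which its call begins: read the wrist's pose just before it. There is no depth.
- env.finish_job(): hands the job in; it is judged then, once.
The state is a dict: "time": time; "qpos": joint angles; "joint_velocities": joint speeds; "joint_torque": joint torques, N m; "ee_pos": TCP position; "ee_rot": TCP orientation; "ft_force": force on the tool from outside, world axes, zero at the start; "wrist_torque": the same for the moment, N m; "width": finger opening in mm; "finger_force": force on a finger pad.
Only numpy, scipy, OpenCV 4.12 (cv2) and the standard library are available. Lean on these libraries where they do the work, as an engineer would, in place of code of your own. Each camera call takes 0.05 s, during which the arm holds its last target. There are 200 camera calls.

## Working session

There is one attempt and no reset: what is moved stays moved. The work goes in short steps, Python scripts to look and compute and a shell command to move; the robot and the scene stay as the last step left them, time stands still between calls to the robot, and variables do not carry over. Pictures are saved under pics/ and viewed, at most 10 in all, crops included, and the job is handed in when it is done.

```bash
mkdir -p pics
cat > h.py <<'E'
import numpy as np, cv2
from scipy.spatial.transform import Rotation as R
from cell import env, viewer
def Rq(q): return R.from_quat([q[1],q[2],q[3],q[0]]).as_matrix()
def snap(n,f=None):
    s=viewer.snapshot(n)
    if f: cv2.imwrite(f,s["img"][:,:,::-1])
    return s
def ori(s):
    o=np.array(s["orientation"],float)
    return o if o.shape==(3,3) else Rq(o)
def onplane(s,uv,z):
    d=ori(s)@np.linalg.inv(s["mtx"])@np.array([*uv,1.]); o=np.array(s["origin"])
    return o+d*(z-o[2])/d[2]
def proj(s,p):
    c=ori(s).T@(np.array(p)-np.array(s["origin"])); u=np.array(s["mtx"])@c; return u[:2]/u[2]
E
python3 - <<'E'
from h import *
a=snap("scene","pics/s1.png");b=snap("top","pics/t1.png")
for s in(a,b): print(s["mtx"],s["origin"],s["orientation"])
print(env.read_state())
E
```

```text
[[512.29613209   0.         311.56626892]
 [  0.         512.29613209 240.31436356]
 [  0.           0.           1.        ]] [980.50364108 187.45141123 773.75720637] [-0.15624131  0.53470775  0.80021514 -0.22210811]
[[499.72181977   0.         317.83475258]
 [  0.         499.72181977 231.02092161]
 [  0.           0.           1.        ]] [441.17029791  32.67901206 882.31635721] [-0.06700185  0.7121657  -0.69660795  0.05539067]
{'time': 0.1, 'qpos': array([-1.27041631e+00,  1.31107231e-01,  1.48918439e+00,  4.08042827e-05,
        1.52299668e+00, -8.53985528e-02]), 'joint_velocities': array([ 0.00106812, -0.003286  , -0.00349027,  0.00168952, -0.00013514,
        0.00111251]), 'joint_torque': array([ 1.56192738e-03, -5.70953679e+01, -5.01941550e+01, -1.06516322e-04,
        8.19655659e-03, -5.39613939e-05]), 'ee_pos': array([ 225.65545458, -555.41054189,  230.32874365]), 'ee_rot': array([-8.45116525e-04,  9.81454307e-01,  1.91694349e-01, -7.06973891e-05]), 'ft_force': array([ 0.03474991, -0.14812666,  0.17967929]), 'wrist_torque': array([-0.00538821,  0.03215861,  0.00082416]), 'finger_force': 0.0, 'width': 84.81631186578917}
```

View pics/s1.png

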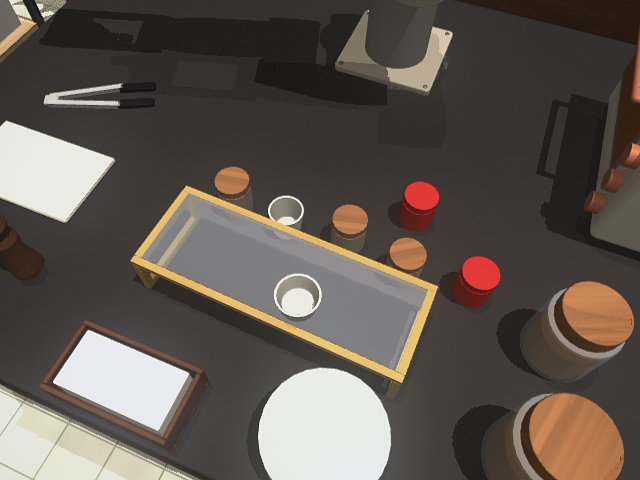

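View pics/t1.png

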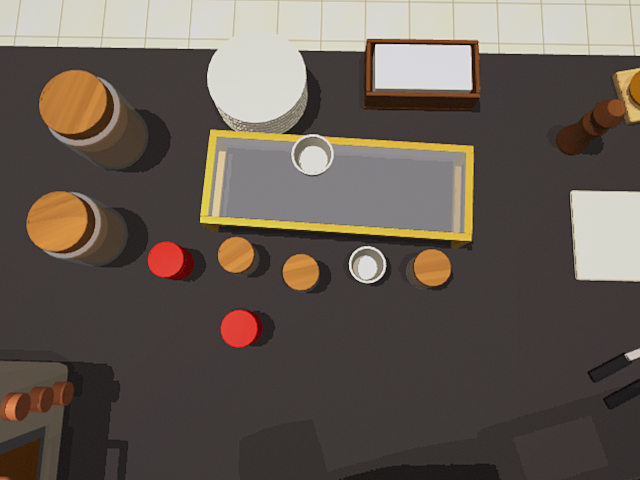

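The top view shows a row, left to right: pot (236,255), pot (301,272), cup (368,265), pot (432,268). The red look-alikes are at (169,260) and (239,328) and are excluded, since the pots meant have wooden lids. The riser's corners are about (211,131), (473,147), (471,240) and (202,220), and the ramekin is at (313,155). Next I triangulate the lids for height.

Run:
```python
from h import *
from scipy.optimize import least_squares
a=snap("scene");b=snap("top")
def lid(s,c):
    h=cv2.cvtColor(s["img"],cv2.COLOR_RGB2HSV)
    m=((h[...,0]>5)&(h[...,0]<18)&(h[...,1]>110)&(h[...,2]>110)).astype(np.uint8)
    m=cv2.morphologyEx(m,cv2.MORPH_OPEN,np.ones((3,3)))
    n,l,st,ce=cv2.connectedComponentsWithStats(m); k=l[c[1],c[0]]
    return ce[k],st[k],(l==k)
for n,ua,ub in(("L",(408,250),(236,255)),("M",(350,218),(301,272)),("R",(232,178),(432,268))):
    ca,sa,ma=lid(a,ua);cb,sb,mb=lid(b,ub)
    # fit x,y,z: silhouettes of top disc -> edges of bbox (left/right/upper)
    t=np.linspace(0,2*np.pi,200)
    def bb(s,p):
        q=np.array([proj(s,[p[0]+30*np.cos(i),p[1]+30*np.sin(i),p[2]]) for i in t]); return q.min(0),q.max(0)
    def f(p):
        l,h=bb(a,p);L,H=bb(b,p)
        return [l[0]-sa[0]+.5,l[1]-sa[1]+.5,h[0]-sa[0]-sa[2]+.5, L[0]-sb[0]+.5,L[1]-sb[1]+.5,H[0]-sb[0]-sb[2]+.5,H[1]-sb[1]-sb[3]+.5]
    r=least_squares(f,[*onplane(b,cb,75)[:2],75]); print(n,r.x.round(1),np.round(r.fun,1),ca.round(),sa,cb.round(),sb)
P=[onplane(b,u,88)for u in((211,131),(473,147),(471,235),(202,217))]
print(np.round(P),[np.linalg.norm(P[i]-P[(i+1)%4]).round() for i in range(4)])
print("ram",onplane(b,(313,155),122),"cup",onplane(b,(368,265),56))
A=cv2.resize(a["img"][150:400,110:460],None,fx=2,fy=2,interpolation=cv2.INTER_CUBIC)
B=cv2.resize(b["img"][120:300,190:490],None,fx=2,fy=2,interpolation=cv2.INTER_CUBIC)
cv2.imwrite("pics/top_crop.png",B[:,:,::-1])
```

```text
L [541.4 182.4  69.5] [-0.6  0.1  0.2 -0.5 -0.1  0.   0.2] [408. 253.] [390 238  37  32 941] [235. 254.] [ 218  237   36   36 1037]
M [515.2  74.3  68.8] [-0.   0.1  0.2 -0.3  0.1  0.5 -0.1] [350. 219.] [332 205  36  30 842] [300. 272.] [ 283  254   36   37 1058]
R [ 526.6 -136.6   81.9] [-0.7  0.1  0.7 -0.3 -0.1  0.3  0.2] [231. 180.] [215 167  34  28 759] [432. 267.] [ 414  249   37   37 1105]
[[ 747.  231.   88.]
 [ 727. -206.   88.]
 [ 579. -198.   88.]
 [ 599.  236.   88.]] [np.float64(437.0), np.float64(148.0), np.float64(435.0), np.float64(147.0)]
ram [696.45878566  57.31003601 122.        ] cup [530.27403329 -36.43550252  56.        ]
```

View pics/top_crop.png

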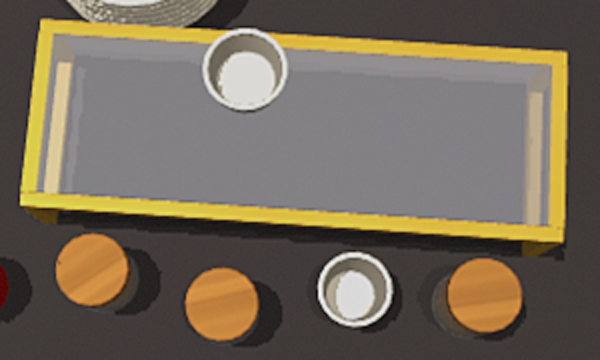

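The heights are clear: left pot about 69.5 mm and middle pot about 69 mm, so both are 70. The right pot reads 81.9, so it is 82. The crop confirms wooden lids and the red look-alike to the left of the row. My clicked riser corners gave only 148 mm of depth, so I refine the riser and locate the nearby red pot.

```bash
cat >> h.py <<'E'
def riser(b):
    h=cv2.cvtColor(b["img"],cv2.COLOR_RGB2HSV)
    m=((h[...,0]>18)&(h[...,0]<32)&(h[...,1]>140)&(h[...,2]>90)); m[:120]=0;m[260:]=0
    m[:,:195]=0;m[:,480:]=0
    F=[];Bk=[]
    for u in list(range(225,285,4))+list(range(340,455,4)):
        v=np.where(m[:,u])[0]; Bk.append(onplane(b,(u,v.min()-.5),88)[:2]); F.append(onplane(b,(u,v.max()+.5),76)[:2])
    Lf=[];Rt=[]
    for w in range(160,205,4):
        u=np.where(m[w])[0]; Lf.append(onplane(b,(u.min()-.5,w),88)[:2]);Rt.append(onplane(b,(u.max()+.5,w),88)[:2])
    return [np.array(q) for q in(F,Bk,Lf,Rt)]
def w2t(d,st=None):
    T=Rq((st or env.read_state())["ee_rot"]); return T.T@np.array(d,float)
E
python3 - <<'E'
from h import *
b=snap("top");F,B,L,Rr=riser(b)
pf=np.polyfit(F[:,1],F[:,0],1);pb=np.polyfit(B[:,1],B[:,0],1);pl=np.polyfit(L[:,0],L[:,1],1);pr=np.polyfit(Rr[:,0],Rr[:,1],1)
print("front x=",pf,"back",pb,"left y=",pl,"right",pr)
yaw=-np.arctan((pf[0]+pb[0])/2)
x0=(np.polyval(pf,15)+np.polyval(pb,15))/2; print("yaw",yaw,"xmid@15",x0,"y", (np.polyval(pl,x0)+np.polyval(pr,x0))/2, "depth",(np.polyval(pb,15)-np.polyval(pf,15))*np.cos(yaw),"width",np.polyval(pl,x0)-np.polyval(pr,x0))
for u in((239,328),(169,260)): print("red",onplane(b,u,75))
print(w2t([526.6-225.7,-136.6+555.4,0]))
E
```

```text
front x= [4.86469746e-02 5.80416617e+02] back [4.51872971e-02 7.39298594e+02] left y= [-5.14821380e-02  2.71718841e+02] right [-5.68479767e-02 -1.66664785e+02]
yaw -0.046882756316640836 xmid@15 660.5613624641022 y 16.74768392925388 depth 158.65556023083 width 441.9280918179634
red [423.25288784 169.3225993   75.        ]
red [529.3386952  289.23321935  75.        ]
[ 4.36384050e+02 -2.74778341e+02  2.72525110e-01]
```

```bash
python3 -m jog '[[0.88,436,-275,0,24.7],[0.88,436,-275,0,24.7],[0.88,436,-275,0,24.7],[0.88,436,-275,0,24.7],[0.88,436,-275,0,24.7],[0.88,436,-275,0,24.7],[0.88,436,-275,0,24.7],[0.88,436,-275,0,24.7],[0.88,436,-275,0,24.7],[0.88,436,-275,0,24.7]]' 40; python3 -c "
from h import *
s=env.read_state();print(s['ee_pos'],Rq(s['ee_rot']).round(3),s['width'])
c=snap('wrist','pics/w1.png')
print(w2t(np.array([526.6,-136.6,0])-s['ee_pos'],s))"
```

```text
time: 1.5
ee_pos: [526.5, -136.3, 231.1]
ee_rot: [0.0, 1.0, -0.021, -0.0]
ft_force: [-1.1, -0.0, 0.9]
width: 75.3
finger_force: 0.0
[ 526.50321689 -136.28581708  231.05193391] [[ 0.999 -0.043 -0.001]
 [-0.043 -0.999 -0.   ]
 [-0.001  0.    -1.   ]] 75.28347980505893
[  0.24785036   0.27748144 231.05186824]
```

View pics/w1.png

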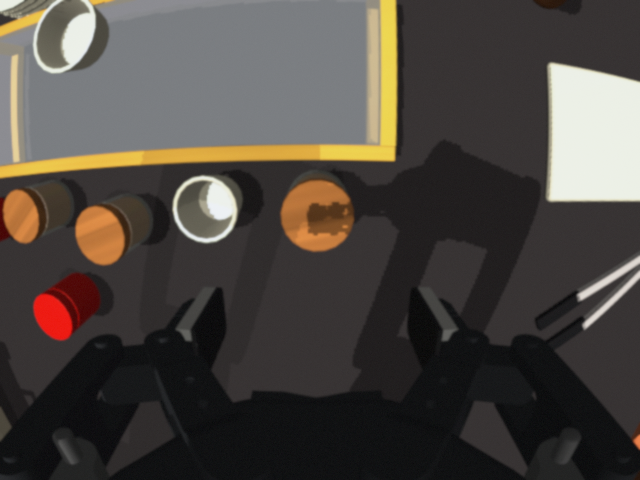

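The wrist view shows the pot lid at (317,215), centred between the fingers at (205,320) and (432,320), with the cup clear at (207,208). I go down and grip.

```bash
python3 -m jog '[[0.88,0,0,60,0],[0.88,0,0,110,0],[0.88,0,0,150,0],[0.88,0,0,180,0],[0.88,0,0,200,0],[0.88,0,0,200,0],[0.3,0,0,200,0],[0.3,0,0,200,0],[0.3,0,0,200,0],[0.3,0,0,200,0]]' 35; python3 -m jog '[[0.3,0,0,0,0],[0.3,0,0,0,0],[0.3,0,0,-30,0],[0.3,0,0,-70,0],[0.3,0,0,-110,0],[0.3,0,0,-110,0]]'
```

```text
time: 2.8
ee_pos: [527.0, -137.8, 32.5]
ee_rot: [0.001, 1.0, -0.023, 0.001]
ft_force: [-2.5, -2.3, 6.4]
width: 59.1
finger_force: 38.8
time: 3.55
ee_pos: [528.8, -137.6, 145.2]
ee_rot: [0.001, 1.0, -0.022, 0.003]
ft_force: [0.4, -0.5, -3.0]
width: 59.2
finger_force: 39.2
```

```bash
python3 -m jog '[[0.3,40,-2,0,0],[0.3,80,-4,0,0],[0.3,108,-5,0,0],[0.3,111,-5,0,0],[0.3,111,-5,0,0],[0.3,111,-5,8,0],[0.3,111,-5,14,0],[0.3,111,-5,18,0],[0.3,111,-5,20,0],[0.3,111,-5,20,0]]'; python3 -m jog '[[0.3,0,0,0,0],[0.3,0,0,1,0],[0.3,0,0,1,0]]'
```

```text
time: 4.8
ee_pos: [637.3, -137.1, 121.2]
ee_rot: [-0.0, 1.0, -0.023, -0.0]
ft_force: [0.5, 0.1, -2.1]
width: 59.2
finger_force: 39.0
time: 5.18
ee_pos: [637.6, -137.1, 120.6]
ee_rot: [0.0, 1.0, -0.023, 0.0]
ft_force: [1.0, 0.3, -1.6]
width: 59.2
finger_force: 39.2
```

```bash
python3 -m jog '[[0.3,0,0,1,0],[0.3,0,0,2,0],[0.3,0,0,2,0]]'
```

```text
time: 5.55
ee_pos: [637.8, -137.2, 120.5]
ee_rot: [0.0, 1.0, -0.023, 0.001]
ft_force: [-6.7, 1.6, 10.8]
width: 58.9
finger_force: 40.3
```

It has touched the shelf. I release and rise.

```bash
python3 -m jog '[[0.9,0,0,-2,0],[0.9,0,0,-2,0],[0.9,0,0,-2,0],[0.9,0,0,-2,0],[0.9,0,0,-40,0],[0.9,0,0,-90,0],[0.9,0,0,-110,0],[0.3,0,0,-110,0]]'
python3 - <<'E'
from h import *
s=env.read_state();print(s['ee_pos'],s['width'])
b=snap("top")
F,B,L,Rr=riser(b)
pf=np.polyfit(F[:,1],F[:,0],1);pb=np.polyfit(B[:,1],B[:,0],1);print(pf,pb)
# pre-push pose behind M: tool x axis along riser x
ux=np.array([np.cos(-.047),np.sin(-.047)])
for n,c in(("M",(515.2,74.3)),("L",(541.4,182.4))):
    q=np.array(c)-55*ux; print(n,q,w2t([q[0]-s['ee_pos'][0],q[1]-s['ee_pos'][1],0],s))
cv2.imwrite("pics/t2.png",b["img"][100:360,150:500,::-1])
E
```

```text
time: 6.55
ee_pos: [638.5, -137.4, 230.2]
ee_rot: [0.0, 1.0, -0.023, 0.002]
ft_force: [0.0, -0.5, 0.8]
width: 60.2
finger_force: 0.0
[ 638.46647071 -137.39698344  230.209041  ] 60.22891048258412Traceback (most recent call last):
  File "<stdin>", line 4, in <module>
  File "h.py", line 23, in riser
    v=np.where(m[:,u])[0]; Bk.append(onplane(b,(u,v.min()-.5),88)[:2]); F.append(onplane(b,(u,v.max()+.5),76)[:2])
                                                  ~~~~~^^
    return umr_minimum(a, axis, None, out, keepdims, initial, where)
ValueError: zero-size array to reduction operation minimum which has no identity
```

```bash
python3 -m jog '[[0.24,-188,-206,0,0],[0.24,-188,-206,0,0],[0.24,-188,-206,0,0],[0.24,-188,-206,0,0],[0.24,-188,-206,0,0],[0.24,-188,-206,0,0],[0.24,-188,-206,0,0]]'
python3 - <<'E'
from h import *
s=env.read_state();print(s['ee_pos'],s['width'])
b=snap("top"); cv2.imwrite("pics/t2.png",b["img"][100:360,150:500,::-1])
ux=np.array([np.cos(-.047),np.sin(-.047)])
for n,c in(("M",(515.2,74.3)),("L",(541.4,182.4))):
    q=np.array(c)-55*ux; print(n,q,w2t([q[0]-s['ee_pos'][0],q[1]-s['ee_pos'][1],0],s))
E
```

```text
time: 7.48
ee_pos: [458.6, 76.8, 226.8]
ee_rot: [0.0, 1.0, -0.023, -0.001]
ft_force: [0.3, -0.5, -0.1]
width: 20.3
finger_force: 0.0
[458.56309495  76.8189234  226.78610418] 20.265184944088283
M [460.26073632  76.88404839] [ 1.69297155 -0.14164141 -0.00353704]
L [486.46073632 184.98404839] [ 2.29896047e+01 -1.09313491e+02 -1.07348244e-01]
```

View pics/t2.png

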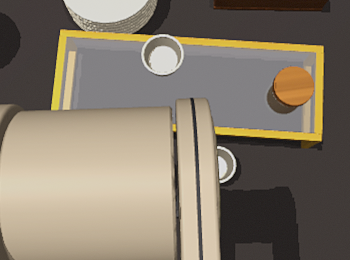

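The tall pot stands on the shelf at crop (294,86), clear of the ramekin at (162,54), and the riser looks unmoved. I go down behind the middle pot and push it in, using the two fingers as a cradle.

```bash
python3 -m jog '[[0.24,0,0,60,0],[0.24,0,0,110,0],[0.24,0,0,155,0],[0.24,0,0,185,0],[0.24,0,0,200,0],[0.24,0,0,200,0],[0.24,6,0,200,0],[0.24,12,0,200,0],[0.24,18,0,200,0],[0.24,24,0,200,0]]' ; python3 -m jog '[[0.24,8,0,0,0],[0.24,16,0,0,0],[0.24,24,0,0,0],[0.24,32,0,0,0],[0.24,40,0,0,0],[0.24,48,0,0,0],[0.24,56,0,0,0],[0.24,64,0,0,0],[0.24,70,0,0,0],[0.24,70,0,0,0]]'
```

```text
time: 8.78
ee_pos: [483.4, 76.2, 28.7]
ee_rot: [-0.0, 1.0, -0.023, 0.0]
ft_force: [-2.0, 0.5, 2.9]
width: 20.5
finger_force: 1.2
time: 10.02
ee_pos: [553.4, 72.9, 28.3]
ee_rot: [-0.0, 1.0, -0.023, 0.0]
ft_force: [-0.1, -0.5, 0.2]
width: 20.7
finger_force: 0.0
```

```bash
python3 -m jog '[[0.24,4,0,0,0],[0.24,8,0,0,0],[0.24,11,0,0,0],[0.24,14,0,0,0]]'; python3 -c "
from h import *
c=snap('wrist','pics/w2.png')"
```

```text
time: 10.52
ee_pos: [566.9, 72.3, 28.3]
ee_rot: [-0.0, 1.0, -0.023, -0.0]
ft_force: [-1.1, -0.2, 0.9]
width: 20.5
finger_force: 0.5
```

View pics/w2.png

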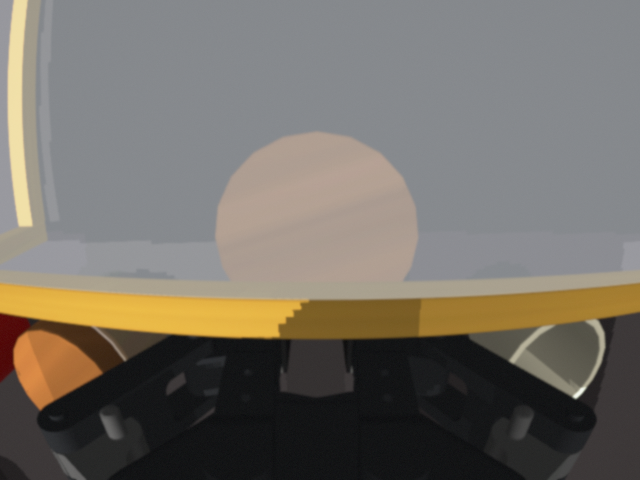

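The middle pot's lid, centred near (317,232), is under the shelf behind the rail. I push it 3 mm further for margin, compute its place, then back off and rise.

```bash
python3 - <<'E'
from h import *
s=env.read_state();c=snap('wrist');K=np.array(c['mtx']);M=np.array(c['mount'])
# fisheye point -> world at z=70
def wp(u,v,z):
    x=(u-K[0,2])/K[0,0];y=(v-K[1,2])/K[1,1];r=np.hypot(x,y)
    d=np.array([np.sin(r)*x/r,np.sin(r)*y/r,np.cos(r)])
    T=Rq(s['ee_rot']);o=s['ee_pos']+T@M[:3,3];d=T@M[:3,:3]@d
    return o+d*(z-o[2])/d[2]
for u,v,z in((317,131,70),(216,230,70),(417,230,70),(317,298,88),(317,281,88)):print(u,v,wp(u,v,z).round(1))
E
python3 -m jog '[[0.24,2,0,0,0],[0.24,3,0,0,0],[0.24,3,0,0,0]]'
python3 -m jog '[[0.24,-10,0,0,0],[0.24,-40,0,0,0],[0.24,-40,0,0,0],[0.24,-40,0,-50,0],[0.24,-40,0,-100,0],[0.24,-40,0,-130,0],[0.24,-50,-55,-130,0],[0.24,-83,-109,-130,0],[0.24,-83,-109,-130,0],[0.24,-83,-109,-130,0]]'
python3 - <<'E'
from h import *
s=env.read_state()
ux=np.array([np.cos(-.047),np.sin(-.047)]); q=np.array([541.4,182.4])-55*ux
print(s['ee_pos'],w2t([q[0]-s['ee_pos'][0],q[1]-s['ee_pos'][1],0],s))
E
```

```text
317 131 [635.7  68.8  70. ]
216 230 [609.6  99.   70. ]
417 230 [607.   41.3  70. ]
317 298 [595.8  70.6  88. ]
317 281 [600.4  70.4  88. ]
time: 11.0
ee_pos: [569.9, 72.2, 28.3]
ee_rot: [-0.0, 1.0, -0.023, 0.0]
ft_force: [-0.7, 0.0, -0.4]
width: 20.5
finger_force: 0.3
time: 12.25
ee_pos: [492.2, 184.9, 158.6]
ee_rot: [0.0, 1.0, -0.022, 0.001]
ft_force: [0.7, 0.2, 0.7]
width: 20.4
finger_force: 0.0
[492.23654638 184.93522409 158.63088229] [-5.77235419  0.20555504 -0.00631945]
```

The middle pot's centre is at about x=609, some 25 mm inside the rail face. The left pot is next.

```bash
python3 -m jog '[[0.24,-5,0,0,0],[0.24,-5,0,50,0],[0.24,-5,0,90,0],[0.24,-5,0,118,0],[0.24,-5,0,130,0],[0.24,-5,0,130,0],[0.24,0,0,130,0],[0.24,5,0,130,0],[0.24,10,0,130,0],[0.24,18,0,130,0]]'; python3 -m jog '[[0.24,8,0,0,0],[0.24,16,0,0,0],[0.24,24,0,0,0],[0.24,32,0,0,0],[0.24,40,0,0,0],[0.24,48,0,0,0],[0.24,54,0,0,0],[0.24,60,0,0,0],[0.24,63,0,0,0],[0.24,63,0,0,0]]'
python3 - <<'E'
from h import *
print(env.read_state()['ee_pos']);snap('wrist','pics/w3.png')
E
```

```text
time: 13.5
ee_pos: [510.1, 184.1, 28.6]
ee_rot: [-0.0, 1.0, -0.023, -0.0]
ft_force: [-1.6, -0.1, 2.3]
width: 20.5
finger_force: 1.1
time: 14.75
ee_pos: [573.1, 181.1, 28.3]
ee_rot: [-0.0, 1.0, -0.023, 0.0]
ft_force: [0.2, -0.1, -0.3]
width: 20.6
finger_force: 0.0
[573.0626858  181.13412606  28.26058661]
```

View pics/w3.png

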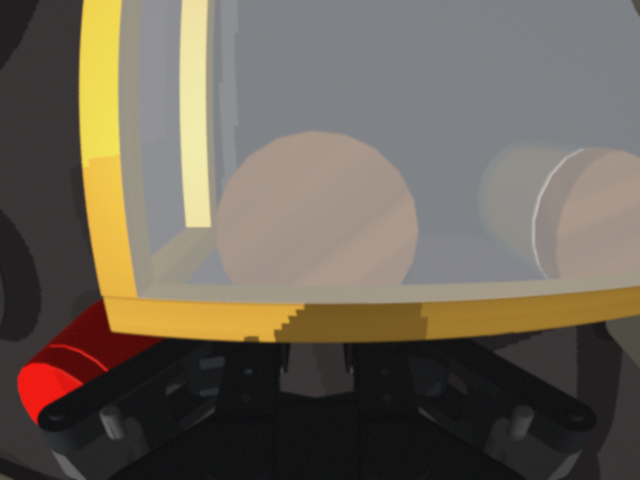

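The left pot is under as well, with its lid centred near (317,230) and the other pot's lid at (600,230). I push 3 mm more, then back off, rise and clear the view.

```bash
python3 -m jog '[[0.24,2,0,0,0],[0.24,3,0,0,0],[0.24,3,0,0,0]]'
python3 -m jog '[[0.24,-10,0,0,0],[0.24,-45,0,0,0],[0.24,-45,0,0,0],[0.24,-45,0,-50,0],[0.24,-45,0,-110,0],[0.24,-45,0,-170,0],[0.24,-90,0,-200,0],[0.24,-140,0,-200,0],[0.24,-180,0,-200,0],[0.24,-180,0,-200,0]]'
python3 - <<'E'
from h import *
b=snap("top");a=snap("scene")
def up(i,s): return cv2.resize(i,None,fx=s,fy=s,interpolation=cv2.INTER_CUBIC)
A=up(a["img"][150:420,110:460],1.1);B=up(b["img"][110:310,190:490],1.4)
h=max(len(A),len(B));o=np.zeros((h,A.shape[1]+B.shape[1],3),np.uint8)
o[:len(A),:A.shape[1]]=A;o[:len(B),A.shape[1]:]=B
cv2.imwrite("pics/end.png",o[:,:,::-1]);print(o.shape,A.shape)
E
```

```text
time: 15.18
ee_pos: [575.1, 181.0, 28.1]
ee_rot: [0.0, 1.0, -0.023, -0.001]
ft_force: [-4.5, -0.2, 3.0]
width: 20.7
finger_force: 0.5
time: 16.42
ee_pos: [394.7, 189.6, 229.0]
ee_rot: [-0.0, 1.0, -0.022, 0.001]
ft_force: [0.9, 0.8, 0.7]
width: 20.6
finger_force: 0.0
(297, 805, 3) (297, 385, 3)
```

View pics/end.png

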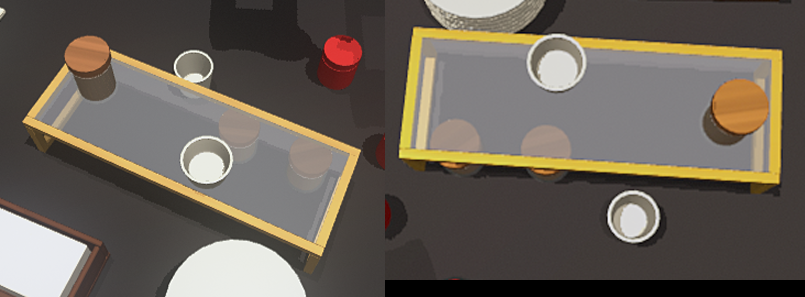

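The tall pot is on the shelf at (740,107), both short pots are under it at (457,145) and (546,150), and the cup and ramekin look unmoved. One number check before handing in.

Run:
```python
from h import *
b=snap("top");F,B,_,_=riser(b)
pb=np.polyfit(B[:,1],B[:,0],1);print("back",pb,"front",np.polyfit(F[:,1],F[:,0],1))
for n,(u,v),z in(("L",(457,145),70),("M",(546,150),70),("R",(740,107),170),("ram",(557,62),122),("cup",(634,216),56)):
    p=onplane(b,(190+(u-385)/1.4,110+v/1.4),z); print(n,p.round(1),"x from riser centre",((p[0]-pb[0]*p[1]-pb[1])*.999+80).round(1))
```

```text
back [4.52178099e-02 7.39338278e+02] front [4.78386316e-02 5.80416171e+02]
L [610.1 175.6  70. ] x from riser centre -57.1
M [606.2  69.6  70. ] x from riser centre -56.2
R [ 635.9 -136.7  170. ] x from riser centre -17.2
ram [697.6  57.6 122. ] x from riser centre 35.7
cup [531.5 -36.2  56. ] x from riser centre -126.0
```

Everything is inside its limits, and the riser, cup and ramekin are where they started.

```bash
python3 -c "
from cell import env
print(env.finish_job())"
```

```text
the job is handed in; nothing more can be done
None
```

I handed the job in at about 17 s of the 58 s allowed: both 70 mm pots are under the riser about 57 mm forward of its centre (limit 65), the 82 mm pot stands on its shelf, and the riser, cup and ramekin did not measurably move; the hand-in returned no verdict.

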